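# Park the thread caddy in its bay

## Robot

A 6-joint arm with a two-finger parallel gripper is mounted at the origin on a cart in front of the work surface, level with it; the furniture and walls round the work are solid. World frame = base frame: x ahead of the robot, y to its left, z up, the work surface at z = 0. Lengths are in m, angles in rad, forces in N, time in s.
With the tool pointing down it reaches from about 0.425 to 0.95 m from the base axis. Payload 3.5 kg.
Tool frame: the origin (TCP) lies at the very end of the fingers, on their centre line; the grasp point (between the pads) lies 19 mm behind it (ctrl.grip_point_offset is the distance from the TCP to the grasp point, in m); z points along the fingers, y is the line along which they close (so a half turn about z gives the same grasp; the last joint's range is limited). The gripper opens to 85 mm and grips with 20 to 120 N. Pads are 22 mm wide; open, the fingers measure 114 mm over their backs; the gripper's body (76 mm by 85 mm) begins 54 mm behind the grasp point. The pads swing forward as they close: fully open they stand 13 mm farther back than shut.
Start: joints at [0.953, 0.286, 1.577, -0, 1.279, -0.15], TCP at [0.304, 0.602, 0.231] pointing down, gripper open.
Joint ranges: [-2.77, 2.77], [-0.9, 2.22], [0.21, 2.48], [-1.53, 4.67], [0.24, 2.81], [-2.84, 2.84]. Speed limits (rad/s): [2.79, 2.79, 3.14, 3.14, 3.14, 3.14].

## Interface

Orientations are given as a unit quaternion [x, y, z, w].
In Python, from plant import ctrl gives the robot as it stands. The module is installed in compiled form; this text tells all that it offers.
- The arm moves only by the shell command python3 -m pendant 'ROWS' [OPENING] [FORCE]. ROWS is JSON, a list of rows, each an object of numbers: "dx", "dy", "dz": the shift along the tool's x, y, z in cm; "twist": the turn about the tool's z in degrees. A call has 1 to 10 rows; each row is the pose to reach, as a shift and turn from the pose commanded when the call began, along the tool's axes at that moment; what a row does not reach only later rows make up. A row lasts 1/8 s, in which the tool goes at most 62.5 mm and 10.7 degrees, less where a joint would pass 70% of its speed; a pose out of reach is approached as far as the arm can. A call with a gripper value outside its range is refused whole. OPENING is the opening in per cent of the stroke, from 0 (shut) to 100 (fully open), set as the call begins (- or left out, the last holds). The fingers move at their own pace and stop on an object; FORCE is the grip in N (left out, the last holds). Time passes only in rows, so rows that repeat a pose let the fingers close. It gives the time, the measured TCP pose, the force, the opening and the grip force at its end, in the units of the state.
- ctrl.get_state(): the state, without advancing time (a new reading comes with each control period).
- ctrl.read_camera(name): name is "side" or "top"; returns a dict with "img" (384x512x3 uint8, red, green, blue), "depth" (384x512 float32, m along the optical axis (not along the pixel's ray), 0 where there is no reading), "camera_matrix" (3x3 intrinsics, pixels), "xyz" and "rotation" of the camera in the world. Camera axes: x right, y up, looking along -z (the intrinsics and any distortion apply to the point x, -y, -z); pixel columns grow to the right and rows downward; lengths in m; the calibration is good to about 2 mm. A picture is of the moment at which its call begins.
- ctrl.sign_off(): hands the job in; it is judged then, once.
The state is a dict: "time": time; "qpos": joint angles; "dq": joint speeds; "joint_efforts": joint torques, N m; "eef_pos": TCP position; "tcp_rot": TCP orientation; "contact_force": force on the tool from outside, world axes, zero at the start; "wrist_torque": the same for the moment, N m; "opening": opening from 0.0 (shut) to 1.0 (fully open); "finger_force": force on a finger pad.
Only numpy, scipy, OpenCV 4.12 (cv2) and the standard library are available. Lean on these libraries where they do the work, as an engineer would, in place of code of your own. Each camera call takes 0.05 s, during which the arm holds its last target. There are 200 camera calls.

## Task

Push the little thread caddy forward over the table by its push bar, wheels on the table, until both of its front swivel castors trail straight while its nose is still outside the yellow parking bay; then steer it into the bay and press it home, gently and without ramming, until its brass strike snaps into the roller catch and the red plunger is pushed in. Leave it parked there and let go, with both spools still standing in the tray and the other things on the table undisturbed.

Things in the scene. Friction and masses are not known exactly. Their poses are not given: they have to be found in the camera images.
- caddy: thread caddy, 0.5 to 0.8 kg: plywood deck 150 x 96 mm (x -80 to 70 mm), its top 44 mm up, with a blue tray for two spools; wheels 26 mm in diameter. Origin on the table under the deck, x points forward to the nose, z up. The two rear wheels are fixed, axle at x = -50 mm: it rolls along its x and pivots about that axle. The two front castors swivel
- push_bar (a point): middle of the black rubber push bar: round, 14 mm diameter, 90 mm long, lying across the caddy (along its y) on two posts 80 mm apart, at x = -72, z = 115 mm in the caddy's frame. Free all round down to the deck; the spools (tops 94 mm above the table) begin 73 mm ahead of it. Can be pinched from above with the fingers fore and aft, or pushed from behind
- strike (a point): centre of the brass strike head at the caddy's nose: an upright cylinder of 16 mm diameter, 16 mm high, at x = 106 mm, z = 40 mm in the caddy's frame, on a 6 mm wide neck
- trail_left (a point): centre of the left front castor's wheel, 13 mm up. The castor swivels without end about an upright axis at x = 46, y = 33 mm in the caddy's frame; the wheel lies 14 mm from that axis, and straight behind it (x = 32, y = 33 mm) when it trails straight. It starts turned 70 to 150 degrees away from this and comes round within about 50 mm of straight forward rolling
- trail_right (a point): the same for the right front castor: axis at x = 46 mm, y = -33 mm; straight at x = 32 mm, y = -33 mm
- bay: parking bay fixed to the table: two yellow kerbs 18 mm high, 70 mm long, 104 mm apart inside, with flared ends reaching 50 mm out before the mouth (there about 145 mm apart). Origin on the table at the middle of the mouth, where flare and straight kerb meet; x points inward along the bay, z up. At its far end, on the middle line, is the grey roller catch (see plunger)
- plunger (a joint): red plunger behind the rollers, pushed in by the strike (1 to 2 N): 0 = catch empty, about 0.005 m = strike caught, 0.0085 m = hard stop. The catch is clamped anywhere along a slot: its two white rollers stand at x = 60 to 80 mm of the bay, not reported, to be felt. They give way to the strike at about 6 to 15 N; caught, the strike's centre rests 9 mm past them, 3 mm before the hard stop
- spool_left_mid (a point): centre of the white thread spool (black flanges) standing loose in the left half of the caddy's tray: 38 mm diameter, 50 mm high; in the caddy's frame about x = 20, y = 22, z = 69 mm
- spool_right_mid (a point): centre of the second white thread spool standing loose in the right half of the tray, the same size; about x = 20, y = -23, z = 69 mm
- thread_snips: thread snips lying on the table, 84 x 73 x 11 mm; bystander
- lighter_green: green lighter lying on the table, 78 x 45 x 13 mm; bystander
- ball_pen: blue ball pen lying on the table, 125 x 76 x 10 mm; bystander
- sanding_block: cork-coloured sanding block lying on the table, 56 x 78 x 27 mm; bystander

How it is judged:
By the outcome, as a careful person would: the job done as asked, in the order asked, and still so for the second after the job is handed in, with the robot touching nothing.
It also fails if it takes over 56 s, if anything falls off the work surface, if the arm or the gripper's body presses on something with over 40 N, if the wrist force passes 120 N, or if a joint passes its speed limit or range.

## Working session

There is one attempt and no reset: what is moved stays moved. The work goes in short steps, Python scripts to look and compute and a shell command to move; the robot and the scene stay as the last step left them, time stands still between calls to the robot, and variables do not carry over. Pictures are saved under pics/ and viewed, at most 10 in all, crops included, and the job is handed in when it is done.

```bash
mkdir -p pics; cat > h.py <<'E'
import numpy as np, cv2
from plant import ctrl
def cam(n):
    return ctrl.read_camera(n)
def ray(c,u,v):
    K=c["camera_matrix"]; R=np.array(c["rotation"]).reshape(3,3)
    d=np.array([(u-K[0,2])/K[0,0],-(v-K[1,2])/K[1,1],-1.0])
    return np.array(c["xyz"]),R@d
def onplane(c,u,v,z):
    o,d=ray(c,u,v); return o+d*(z-o[2])/d[2]
def proj(c,p):
    K=c["camera_matrix"]; R=np.array(c["rotation"]).reshape(3,3)
    q=R.T@(np.array(p)-np.array(c["xyz"])); return K[0,2]+K[0,0]*q[0]/-q[2], K[1,2]-K[1,1]*q[1]/-q[2]
def cloud(c):
    K=c["camera_matrix"]; R=np.array(c["rotation"]).reshape(3,3); D=c["depth"]
    v,u=np.mgrid[:D.shape[0],:D.shape[1]]
    P=np.stack([(u-K[0,2])/K[0,0]*D,-(v-K[1,2])/K[1,1]*D,-D],-1)
    return P@R.T+np.array(c["xyz"])
E
python3 - <<'E'
from h import *
import json
s=ctrl.get_state(); print({k:np.round(v,3).tolist() for k,v in s.items()})
for n in("top","side"):
    c=cam(n); cv2.imwrite(f"pics/{n}0.png",c["img"][...,::-1]); print(n,c["camera_matrix"],c["xyz"],c["rotation"],[k for k in c])
    np.savez(f"pics/{n}0.npz",**c)
E
```

```text
{'time': 0.0, 'qpos': [0.953, 0.287, 1.578, -0.0, 1.279, -0.15], 'dq': [-0.0, -0.0, 0.0, -0.002, -0.001, 0.001], 'joint_efforts': [0.002, -40.598, -29.263, -0.0, 0.006, -0.0], 'eef_pos': [0.304, 0.602, 0.23], 'tcp_rot': [0.232, 0.973, -0.001, -0.0], 'contact_force': [0.0, 0.184, -0.071], 'wrist_torque': [0.003, 0.042, 0.028], 'finger_force': 0.0, 'opening': 1.001}
top [[496.72551618   0.         253.00637706]
 [  0.         496.72551618 189.2023958 ]
 [  0.           0.           1.        ]] [0.36906132 0.33373655 1.24701183] [-0.04302462  0.0246249   0.71444664 -0.69793158] ['img', 'depth', 'camera_matrix', 'xyz', 'rotation']
side [[406.50020669   0.         248.16263068]
 [  0.         406.50020669 187.06390402]
 [  0.           0.           1.        ]] [0.32522163 1.08962493 0.63397588] [-0.0552252   0.4506337   0.88488049 -0.10423994] ['img', 'depth', 'camera_matrix', 'xyz', 'rotation']
```

View pics/top0.png

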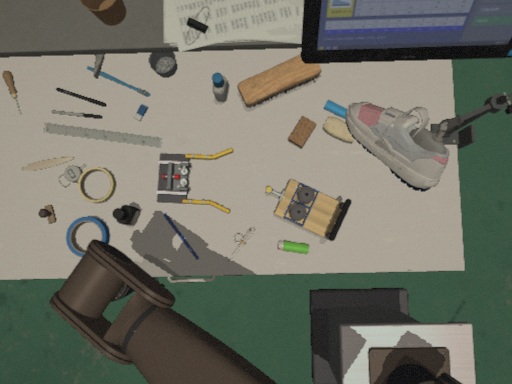

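View pics/side0.png

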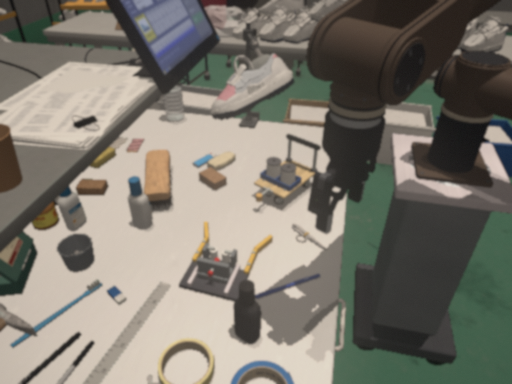

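The top view shows the caddy at (310,208), with its bar at about (340,218) and strike at (268,189). The bay is to its left: flare tips at (231,152) and (228,211), catch near (175,178). The side view agrees.

```bash
sed -i 's/np.array(c\["rotation"\]).reshape(3,3)/Rotation.from_quat(c["rotation"]).as_matrix()/; s/^import numpy as np, cv2/import numpy as np, cv2\nfrom scipy.spatial.transform import Rotation/' h.py
python3 - <<'E'
from h import *
c=dict(np.load("pics/top0.npz"))
P=cloud(c); I=c["img"].astype(int); h=cv2.cvtColor(c["img"],cv2.COLOR_RGB2HSV)
print("table z",np.median(P[80:240,60:160,2]))
def rep(n,m):
    k,l,st,ce=cv2.connectedComponentsWithStats(m.astype(np.uint8))
    for i in range(1,k):
        if st[i,4]>25:
            q=P[l==i]; r=cv2.minAreaRect(np.argwhere(l==i)[:,::-1].astype(np.float32)); print(n,st[i].tolist(),ce[i].round(1),"xyz med",np.median(q,0).round(3),"zmax",np.percentile(q[:,2],95).round(3), [np.round(x,1) for x in r])
roi=np.zeros(I.shape[:2],bool); roi[135:265,140:365]=1
rep("yellow",roi&(h[...,0]>17)&(h[...,0]<30)&(h[...,1]>150)&(h[...,2]>120))
rep("black-high",roi&(P[...,2]>.098)&(P[...,2]<.14)&(np.arange(512)[None]>310))
rep("spools",roi&(P[...,2]>.08)&(P[...,2]<.098)&(np.arange(512)[None]>260))
rep("deck",roi&(P[...,2]>.036)&(P[...,2]<.1)&(np.arange(512)[None]>260))
v=c["img"][130:270,145:365][...,::-1]
cv2.imwrite("pics/top0z.png",cv2.resize(v,None,fx=3.6,fy=3.6,interpolation=cv2.INTER_CUBIC))
E
```

```text
table z 0.00031784679138580074
yellow [207, 149, 26, 10, 84] [219.7 153.9] xyz med [0.578 0.445 0.017] zmax 0.021 [array([219.3, 153.9]), array([ 4.1, 25.9]), np.float64(72.5)]
yellow [194, 155, 12, 4, 35] [199.8 156.3] xyz med [0.574 0.496 0.017] zmax 0.02 [array([199.5, 156.5]), array([11.,  3.]), np.float64(-0.0)]
yellow [192, 200, 10, 4, 31] [196.6 201.1] xyz med [0.461 0.505 0.018] zmax 0.021 [array([196.5, 201.5]), array([3., 9.]), np.float64(90.0)]
yellow [206, 200, 24, 13, 74] [217.1 205.6] xyz med [0.45  0.455 0.017] zmax 0.022 [array([217.4, 205.7]), array([25.5,  3.7]), np.float64(22.2)]
black-high [329, 199, 23, 42, 278] [340.1 219.7] xyz med [0.403 0.167 0.121] zmax 0.124 [array([340.1, 219.8]), array([ 6.2, 45.2]), np.float64(24.8)]
spools [299, 187, 16, 16, 201] [306.5 194.5] xyz med [0.464 0.238 0.094] zmax 0.097 [array([306.5, 194.5]), array([15., 15.]), np.float64(90.0)]
spools [291, 204, 16, 16, 197] [298.4 211.6] xyz med [0.425 0.259 0.094] zmax 0.097 [array([298.5, 211.5]), array([15., 15.]), np.float64(90.0)]
deck [266, 179, 79, 61, 2420] [308. 208.] xyz med [0.436 0.233 0.045] zmax 0.095 [array([300.9, 204.9]), array([77.6, 40.3]), np.float64(24.6)]
```

View pics/top0z.png

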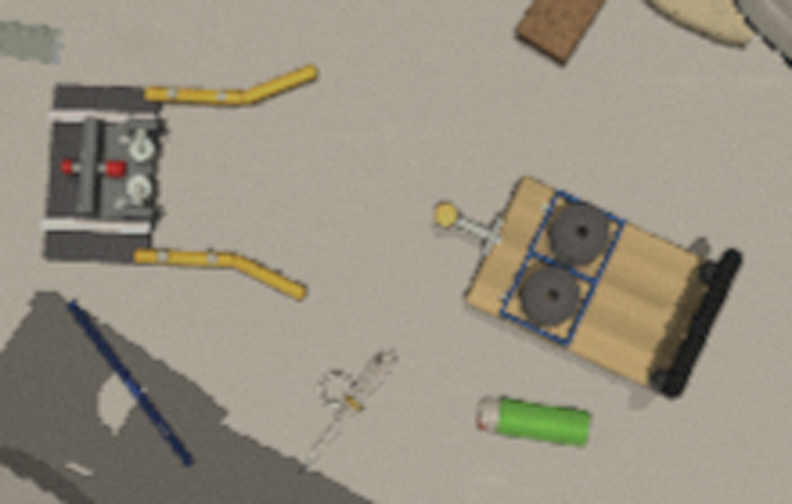

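The zoom (3.6x, origin at pixel 145,130) shows these zoom pixels:
- Straight kerbs from the mouth corners at about (240,97) and (235,260).
- Strike at (445,214).
- Bar from (735,258) to (675,388).
- Spool axes at (581,232) and (552,295).
- Sanding block with its corner at (562,63).
- Green lighter at (540,420).

Next step is to compute the poses.

```bash
cat > pose.py <<'E'
from h import *
def fr(o,a):
    return np.array([[np.cos(a),-np.sin(a),o[0]],[np.sin(a),np.cos(a),o[1]],[0,0,1]])
E
python3 - <<'E'
from pose import *
c=dict(np.load("pics/top0.npz"))
z=lambda x,y,h: onplane(c,145+(x+.5)/3.6-.5,130+(y+.5)/3.6-.5,h)[:2]
R1,R0=z(245,98,.018),z(150,95,.018); L1,L0=z(235,259,.018),z(140,256,.018)
Rt,Lt=z(314,72,.018),z(302,293,.018)
print("mouth",R1,L1,np.linalg.norm(R1-L1),"kerb len",np.linalg.norm(R1-R0),"tips",Rt,Lt,np.linalg.norm(Rt-Lt))
w=R1-L1+R0-L0; ang=np.arctan2(w[0]*0+(w[0]),w[1]*-1) ; fwd=np.array([-w[1],w[0]]); 
fwd/=np.linalg.norm(fwd); ab=np.arctan2(fwd[1],fwd[0]); 
k=(R0-R1)+(L0-L1); print("bay ang deg",np.degrees(ab),"kerb dir",np.degrees(np.arctan2(k[1],k[0])))
ctr=(R1+L1)/2; roll=(z(140,147,.045)+z(138,187,.045))/2
print("ctr",ctr,"roller mid",roll, "dir",np.degrees(np.arctan2(*(roll-ctr)[::-1])),np.linalg.norm(roll-ctr))
b=(z(737,256,.117)+z(674,390,.117))/2; bl=np.linalg.norm(z(737,256,.117)-z(674,390,.117))
s=z(445,214,.048); sp=(z(581,232,.094)+z(552,295,.094))/2
h=np.degrees(np.arctan2(*(s-b)[::-1])); print("bar",b,bl,"strike",s,"len",np.linalg.norm(s-b),"head",h,"spool head",np.degrees(np.arctan2(*(sp-b)[::-1])))
B=np.linalg.inv(fr(ctr,ab)); f=lambda p:(B@[*p,1])[:2].round(3)
print("bay frame: bar",f(b),"strike",f(s),"block",f(z(562,63,.027)),f(z(517,35,.027)),"lighter",f(z(590,440,0)),f(z(590,410,0)),"rel head",h-np.degrees(ab))
E
```

```text
mouth [0.57139102 0.46374725] [0.45917308 0.47228127] 0.11254197511162216 kerb len 0.06651288759008402 tips [0.58842787 0.41529698] [0.43459645 0.42634897] 0.15422792836443278
bay ang deg 85.79452310548926 kerb dir 86.73843487572142
ctr [0.51528205 0.46801426] roller mid [0.52145683 0.533795  ] dir 84.63741017694201 0.06606991826921393
bar [0.40462465 0.16523943] 0.09344802248825104 strike [0.48393249 0.32674732] len 0.1799292460315779 head 63.84682643949405 spool head 64.09071479239363
bay frame: bar [-0.31   0.088] strike [-0.143  0.021] block [-0.219 -0.089] [-0.187 -0.108] lighter [-0.251  0.168] [-0.25   0.147] rel head -21.94769666599521
```

```bash
python3 -m pendant '[{"dx":-5,"dy":-6},{"dx":-9,"dy":-11},{"dx":-13,"dy":-16},{"dx":-17,"dy":-20.5},{"dx":-21,"dy":-25},{"dx":-25,"dy":-30},{"dx":-28.7,"dy":-34.5,"twist":-0.7},{"dx":-28.7,"dy":-34.5,"twist":-0.7},{"dx":-28.7,"dy":-34.5,"twist":-0.7}]' 100
python3 - <<'E'
from h import *
c=cam("side"); cv2.imwrite("pics/side1.png",c["img"][...,::-1]); s=ctrl.get_state(); print(s["eef_pos"],s["tcp_rot"],s["qpos"])
E
```

```text
[0.30405396 0.60207153 0.2302456 ] [ 2.31776746e-01  9.72768569e-01 -8.53770016e-04 -3.50292891e-04] [ 9.52984809e-01  2.86998320e-01  1.57783191e+00  1.04798218e-05
  1.27860807e+00 -1.50006805e-01]$[0]: bad value
```

View pics/side1.png

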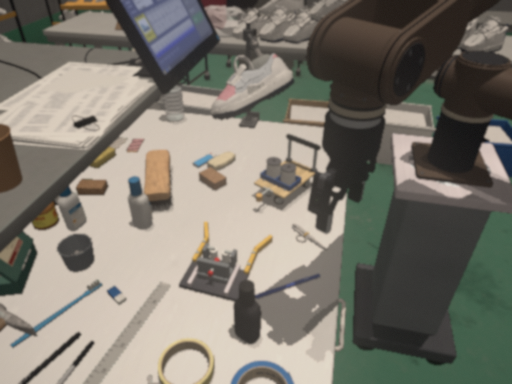

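The arm has not moved: the row was refused, and the picture is the same as before. I'll give all four keys in each row.

```bash
python3 -m pendant '[{"dx":-4.0,"dy":-4.7,"dz":0.0,"twist":0.0},{"dx":-8.0,"dy":-9.4,"dz":0.0,"twist":0.0},{"dx":-12.0,"dy":-14.2,"dz":0.0,"twist":0.0},{"dx":-16.0,"dy":-19.0,"dz":0.0,"twist":0.0},{"dx":-20.0,"dy":-23.8,"dz":0.0,"twist":0.0},{"dx":-24.0,"dy":-28.6,"dz":0.0,"twist":0.0},{"dx":-27.0,"dy":-32.5,"dz":0.0,"twist":-0.7},{"dx":-28.7,"dy":-34.5,"dz":0.0,"twist":-0.7},{"dx":-28.7,"dy":-34.5,"dz":0.0,"twist":-0.7},{"dx":-28.7,"dy":-34.5,"dz":0.0,"twist":-0.7}]' 100
```

```text
time: 1.4
eef_pos: [0.4047, 0.1656, 0.2312]
tcp_rot: [0.226, 0.974, 0.0, -0.0]
contact_force: [0.8, 0.2, -0.3]
opening: 1.001
finger_force: 0.0
```

```bash
python3 -m pendant '[{"dx":0,"dy":0,"dz":2,"twist":0},{"dx":0,"dy":0,"dz":4,"twist":0},{"dx":0,"dy":0,"dz":6,"twist":0},{"dx":0,"dy":0,"dz":8,"twist":0},{"dx":0,"dy":0,"dz":10,"twist":0},{"dx":0,"dy":0,"dz":11.5,"twist":0},{"dx":0,"dy":0,"dz":12.8,"twist":0},{"dx":0,"dy":0,"dz":13.5,"twist":0},{"dx":0,"dy":0,"dz":13.5,"twist":0}]' 100
python3 - <<'E'
from h import *
for n in ("side","top"):
    c=cam(n); np.savez(f"pics/{n}2.npz",**c)
    if n=="side": cv2.imwrite("pics/side2.png",cv2.resize(c["img"][110:250,200:360][...,::-1],None,fx=4,fy=4,interpolation=cv2.INTER_CUBIC))
E
```

```text
time: 2.52
eef_pos: [0.4048, 0.1652, 0.096]
tcp_rot: [0.226, 0.974, -0.0, -0.0]
contact_force: [0.3, 1.2, -0.1]
opening: 1.002
finger_force: 0.0
```

View pics/side2.png

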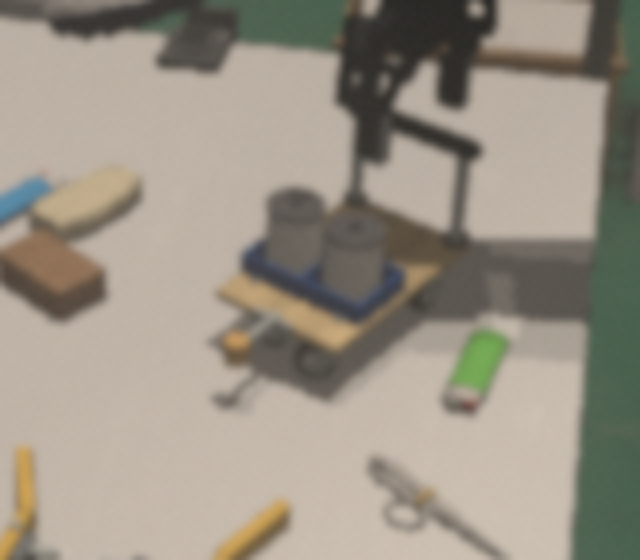

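The fingers straddle the bar, fore finger at (375,140) and rear at (455,90), with the bar between them from (400,125) to (475,150). Now I'll close on it.

```bash
python3 -m pendant '[{"dx":0,"dy":0,"dz":0,"twist":0},{"dx":0,"dy":0,"dz":0,"twist":0},{"dx":0,"dy":0,"dz":0,"twist":0},{"dx":0,"dy":0,"dz":0,"twist":0},{"dx":0,"dy":0,"dz":0,"twist":0},{"dx":0,"dy":0,"dz":0,"twist":0},{"dx":0,"dy":0,"dz":0,"twist":0},{"dx":0,"dy":0,"dz":0,"twist":0}]' 0 60
cat > plan.py <<'E'
# bay-frame path of the axle: right arc, straight, left arc, straight -> bar poses; rows in the tool frame (x=left, y=fwd, twist + = right)
import numpy as np
def path(x,y,h,segs,ds=.001):
    out=[(x,y,h)]
    for L,k in segs:
        for _ in range(int(round(L/ds))):
            h+=k*ds/2; x+=ds*np.cos(h); y+=ds*np.sin(h); h+=k*ds/2; out.append((x,y,h))
    return np.array(out)
def bar(p): return np.c_[p[:,0]-.022*np.cos(p[:,2]),p[:,1]-.022*np.sin(p[:,2]),p[:,2]]
def tip(p): return np.c_[p[:,0]+.156*np.cos(p[:,2]),p[:,1]+.156*np.sin(p[:,2])]
def rows(b,h0=None):
    h=b[0,2]; d=b[:,:2]-b[0,:2]
    fwd=d@[np.cos(h),np.sin(h)]; left=d@[-np.sin(h),np.cos(h)]
    return np.c_[left*100,fwd*100,-np.degrees(b[:,2]-h)].round(2)
E
python3 - <<'E'
from plan import *
from scipy.optimize import fsolve
r=np.radians; h0=r(-22); a=(-.290,.080)
for h1 in (-32,-35,-38,-42):
  for r1,r2 in ((.06,.06),(.06,.08)):
    s1=r(-h1)-r(22); 
    f=lambda L:path(*a,h0,[(s1*r1,-1/r1),(L,0),(-r(h1)*r2,1/r2)],1e-4)
    lo=f(.05)[-1,1]; L=.05+lo/np.sin(-r(h1)); p=f(L); i=int((s1*r1+.08)/1e-4); j=int((s1*r1+L)/1e-4)
    print(h1,r1,r2,"L",round(L,3),"end A",p[-1].round(3),"tip at 80mm",tip(p)[i].round(3),"tip turn start",tip(p)[j].round(3),"tip end",tip(p)[-1].round(3))
E
```

```text
time: 3.62
eef_pos: [0.4052, 0.1651, 0.0966]
tcp_rot: [0.226, 0.974, 0.0, 0.0]
contact_force: [-0.4, 0.1, 2.6]
opening: 0.142
finger_force: 58.4
-32 0.06 0.06 L 0.125 end A [-0.143 -0.    -0.001] tip at 80mm [-0.081 -0.05 ] tip turn start [-0.043 -0.074] tip end [ 0.013 -0.   ]
-32 0.06 0.08 L 0.119 end A [-0.137 -0.    -0.   ] tip at 80mm [-0.081 -0.05 ] tip turn start [-0.048 -0.071] tip end [ 0.019 -0.   ]
-35 0.06 0.06 L 0.109 end A [-0.154  0.     0.001] tip at 80mm [-0.085 -0.062] tip turn start [-0.061 -0.079] tip end [0.002 0.   ]
-35 0.06 0.08 L 0.103 end A [-0.148  0.     0.001] tip at 80mm [-0.085 -0.062] tip turn start [-0.066 -0.075] tip end [0.008 0.   ]
-38 0.06 0.06 L 0.096 end A [-0.163 -0.    -0.001] tip at 80mm [-0.09  -0.074] tip turn start [-0.077 -0.083] tip end [-0.007 -0.   ]
-38 0.06 0.08 L 0.089 end A [-0.156 -0.    -0.   ] tip at 80mm [-0.09  -0.074] tip turn start [-0.083 -0.079] tip end [-0. -0.]
-42 0.06 0.06 L 0.08 end A [-0.173 -0.     0.001] tip at 80mm [-0.097 -0.089] tip turn start [-0.097 -0.089] tip end [-0.017  0.   ]
-42 0.06 0.08 L 0.072 end A [-0.165  0.     0.   ] tip at 80mm [-0.087 -0.077] tip turn start [-0.102 -0.084] tip end [-0.009  0.   ]
```

```bash
python3 - <<'E'
from plan import *
r=np.radians; p=path(-.290,.080,r(-22),[(r(14)*.06,-1/.06),(.085,0)],1e-4); b=bar(p)
i=[30,60,90,120,147,180,220,260,300,340]; print(rows(b[[0]+i]))
E
```

```text
[[ 0.    0.   -0.  ]
 [ 0.1   0.3   2.86]
 [ 0.19  0.61  5.73]
 [ 0.26  0.92  8.59]
 [ 0.32  1.24 11.46]
 [ 0.35  1.52 14.04]
 [ 0.27  1.84 14.04]
 [ 0.18  2.23 14.04]
 [ 0.08  2.62 14.04]
 [-0.02  3.01 14.04]
 [-0.11  3.39 14.04]]
```

```bash
python3 -m pendant '[{"dx":0.1,"dy":0.3,"dz":0,"twist":2.9},{"dx":0.19,"dy":0.61,"dz":0,"twist":5.7},{"dx":0.26,"dy":0.92,"dz":0,"twist":8.6},{"dx":0.32,"dy":1.24,"dz":0,"twist":11.5},{"dx":0.35,"dy":1.52,"dz":0,"twist":14},{"dx":0.27,"dy":1.84,"dz":0,"twist":14},{"dx":0.18,"dy":2.23,"dz":0,"twist":14},{"dx":0.08,"dy":2.62,"dz":0,"twist":14},{"dx":-0.02,"dy":3.01,"dz":0,"twist":14},{"dx":-0.11,"dy":3.39,"dz":0,"twist":14}]'
python3 - <<'E'
from pose import *
c=cam("top"); np.savez("pics/top3.npz",**c)
h=cv2.cvtColor(c["img"],cv2.COLOR_RGB2HSV); P=cloud(c)
m=(h[...,0]>17)&(h[...,0]<32)&(h[...,1]>120)&(h[...,2]>110); m[:,:234]=0; m[:150]=0;m[240:]=0
k,l,st,ce=cv2.connectedComponentsWithStats(m.astype(np.uint8))
for i in range(1,k):
    if st[i,4]>8: print(st[i],ce[i],onplane(c,*ce[i],.048)[:2],np.median(P[l==i],0))
m=(P[...,2]>.085)&(P[...,2]<.098)&(np.arange(512)[None]>240)&(np.arange(512)[None]<330); m[:140]=0;m[250:]=0
k,l,st,ce=cv2.connectedComponentsWithStats(m.astype(np.uint8))
for i in range(1,k):
    if st[i,4]>40: print("spool",st[i],ce[i],onplane(c,*ce[i],.094)[:2])
E
```

```text
time: 4.88
eef_pos: [0.4213, 0.1953, 0.0966]
tcp_rot: [0.343, 0.939, 0.0, 0.0]
contact_force: [-0.5, -0.4, 4.7]
opening: 0.137
finger_force: 58.8
[264 166   5   6  24] [265.875      168.66666667] [0.53397494 0.33127442] [0.53352353 0.33101226 0.04839374]
spool [294 174  16  16 196] [301.54081633 181.47959184] [0.49540346 0.24906385]
spool [282 189  16  16 197] [289.47715736 196.54314721] [0.46089132 0.27814126]
```

```bash
python3 -m pendant '[{"dx":0,"dy":0.6,"dz":0,"twist":0},{"dx":0,"dy":1.3,"dz":0,"twist":0},{"dx":0,"dy":2.0,"dz":0,"twist":0},{"dx":0,"dy":2.7,"dz":0,"twist":0},{"dx":0,"dy":3.4,"dz":0,"twist":0},{"dx":0,"dy":4.1,"dz":0,"twist":0},{"dx":0,"dy":4.8,"dz":0,"twist":0},{"dx":0,"dy":5.5,"dz":0,"twist":0},{"dx":0,"dy":6.1,"dz":0,"twist":0},{"dx":0,"dy":6.4,"dz":0,"twist":0}]'
python3 - <<'E'
from pose import *
c=cam("top"); np.savez("pics/top4.npz",**c)
h=cv2.cvtColor(c["img"],cv2.COLOR_RGB2HSV); P=cloud(c)
m=(P[...,2]>.043)&(P[...,2]<.054)&(h[...,0]>17)&(h[...,0]<32)&(h[...,1]>120); m[:,:200]=0; m[:130]=0;m[240:]=0
k,l,st,ce=cv2.connectedComponentsWithStats(m.astype(np.uint8))
for i in range(1,k):
    if st[i,4]>8: print(st[i],ce[i],onplane(c,*ce[i],.048)[:2],np.median(P[l==i],0))
m=(P[...,2]>.085)&(P[...,2]<.098)&(np.arange(512)[None]>220)&(np.arange(512)[None]<330); m[:140]=0;m[250:]=0
k,l,st,ce=cv2.connectedComponentsWithStats(m.astype(np.uint8))
for i in range(1,k):
    if st[i,4]>40: print("spool",st[i],ce[i],onplane(c,*ce[i],.094)[:2])
s=cam("side"); np.savez("pics/side4.npz",**s)
u,v=proj(s,[.54,.34,.02]); u,v=int(u),int(v); print(u,v)
a=cv2.resize(s["img"][v-45:v+45,u-60:u+60][...,::-1],None,fx=6,fy=6,interpolation=cv2.INTER_CUBIC)
cv2.imwrite("pics/side4.png",a)
E
```

```text
time: 6.18
eef_pos: [0.4626, 0.2443, 0.0966]
tcp_rot: [0.343, 0.939, 0.0, 0.0]
contact_force: [-0.6, -1.5, 5.5]
opening: 0.14
finger_force: 58.9
[243 150   6   6  26] [245.69230769 152.61538462] [0.5748004  0.37959577] [0.57514741 0.37895497 0.04786901]
spool [272 157  17  16 189] [279.83068783 164.62433862] [0.53634354 0.29849543]
spool [260 172  16  16 192] [267.8125   179.390625] [0.50228196 0.32746763]
235 203
```

View pics/side4.png

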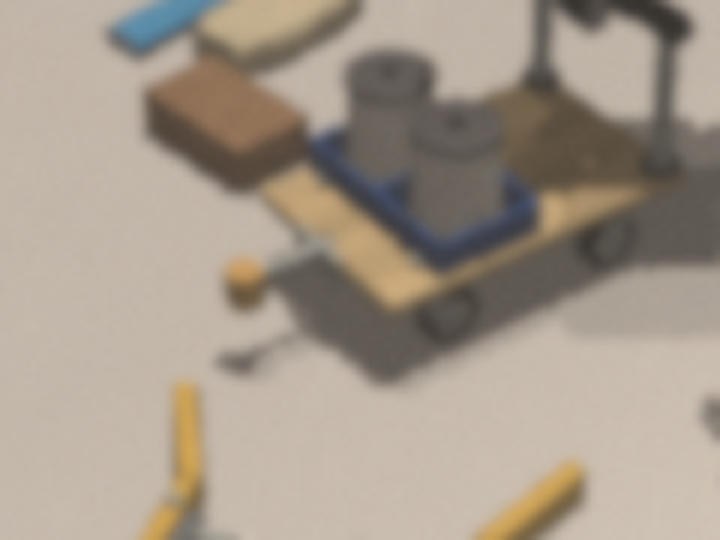

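The left castor wheel at crop (447,310) lies in line with the rear wheel at (608,240). The strike at (245,283) is well outside the flare tip at (187,385), and the sanding block is clear. Next I check the wheel position numerically and plan the turn.

```bash
python3 - <<'E'
from pose import *; from plan import *
s=dict(np.load("pics/side4.npz")); b=np.array([.4626,.2443]); t=np.array([.575,.3795])
h=np.arctan2(*(t-b)[::-1]); print("head",np.degrees(h),np.linalg.norm(t-b)); h=np.radians(50)
T=fr(b+.072*np.array([np.cos(h),np.sin(h)]),h)
for n,q in (("straight",(.032,.033)),("axle line rear",(-.05,.05)),("castor 30deg off",(.046-.014*np.cos(.52),.033-.007))):
    u,v=proj(s,[*(T@[*q,1])[:2],.013]); print(n,(u-175)*6,(v-158)*6)
ab=np.radians(86.); B=np.linalg.inv(fr([.5153,.468],ab)); g=lambda p:(B@[*p,1])[:2]
bb=g(b); rel=h-ab; A=bb+.022*np.array([np.cos(rel),np.sin(rel)]); print("A",A,"rel",np.degrees(rel),"tip",g(t))
r2=.065; ex=A[1]-r2*(1-np.cos(rel)); L=ex/np.sin(-rel); print("L",L)
p=path(*A,rel,[(L,0),(-rel*r2,1/r2),(.05,0)],1e-4); print("tip end turn",tip(p)[-501]); bp=bar(p)
n=int(L/1e-4); i=[0]+list(range(n//3,n,n//3))[:3]+[n+int(x) for x in np.linspace(0,-rel*r2*1e4,15)[1:]]
print(n); print(rows(bp[i])); print(tip(p)[i].round(3)); np.save("bp.npy",bp)
E
```

```text
head 50.26118772344682 0.1758203628707437
straight 445.8421499934171 304.12152392489566
axle line rear 628.8449122266916 250.3331564740617
castor 30deg off 431.87637240991506 297.1076574232314
A [-0.20903287  0.02403583] rel -36.00000000000001 tip [-0.08411996 -0.06572802]
L 0.019772410605304044
tip end turn [ 0.00115098 -0.0001139 ]
197
[[  0.     0.    -0.  ]
 [  0.     0.65  -0.  ]
 [  0.     1.3   -0.  ]
 [  0.     1.95  -0.  ]
 [ -0.09   2.26  -2.47]
 [ -0.17   2.56  -5.02]
 [ -0.23   2.86  -7.58]
 [ -0.29   3.16 -10.14]
 [ -0.32   3.46 -12.69]
 [ -0.35   3.78 -15.34]
 [ -0.36   4.08 -17.89]
 [ -0.36   4.39 -20.45]
 [ -0.34   4.7  -23.01]
 [ -0.31   5.   -25.56]
 [ -0.27   5.3  -28.12]
 [ -0.21   5.61 -30.76]
 [ -0.14   5.91 -33.32]
 [ -0.06   6.21 -35.88]]
[[-0.083 -0.068]
 [-0.078 -0.071]
 [-0.072 -0.075]
 [-0.067 -0.079]
 [-0.061 -0.075]
 [-0.055 -0.071]
 [-0.049 -0.066]
 [-0.043 -0.062]
 [-0.037 -0.056]
 [-0.032 -0.051]
 [-0.027 -0.045]
 [-0.022 -0.039]
 [-0.017 -0.033]
 [-0.013 -0.027]
 [-0.009 -0.021]
 [-0.005 -0.014]
 [-0.002 -0.007]
 [ 0.001 -0.   ]]
```

The left castor is straight: expected crop position (446,304), seen at (447,310). The strike is 84 mm short of the mouth, so I'll continue with the rest of the straight and half the turn.

```bash
python3 -m pendant '[{"dx":0,"dy":0.5,"dz":0,"twist":0},{"dx":0,"dy":1.0,"dz":0,"twist":0},{"dx":0,"dy":1.5,"dz":0,"twist":0},{"dx":0,"dy":1.95,"dz":0,"twist":0},{"dx":-0.09,"dy":2.26,"dz":0,"twist":-2.5},{"dx":-0.17,"dy":2.56,"dz":0,"twist":-5.0},{"dx":-0.23,"dy":2.86,"dz":0,"twist":-7.6},{"dx":-0.29,"dy":3.16,"dz":0,"twist":-10.1},{"dx":-0.32,"dy":3.46,"dz":0,"twist":-12.7},{"dx":-0.35,"dy":3.78,"dz":0,"twist":-15.3}]'
cat > meas.py <<'E'
from pose import *; from plan import *
import sys
c=cam("top"); np.savez(f"pics/top{sys.argv[1]}.npz",**c)
h=cv2.cvtColor(c["img"],cv2.COLOR_RGB2HSV); P=cloud(c)
m=(P[...,2]>.041)&(P[...,2]<.056)&(h[...,0]>15)&(h[...,0]<32)&(h[...,1]>120); m[:,:150]=0; m[:,262:]=0; m[:130]=0;m[240:]=0
k,l,st,ce=cv2.connectedComponentsWithStats(m.astype(np.uint8))
ab=np.radians(86.); B=np.linalg.inv(fr([.5153,.468],ab)); g=lambda p:(B@[*p[:2],1])[:2].round(4)
for i in range(1,k):
    if st[i,4]>8: print("strike?",st[i],g(onplane(c,*ce[i],.048)))
m=(P[...,2]>.085)&(P[...,2]<.098)&(np.arange(512)[None]>190)&(np.arange(512)[None]<330); m[:140]=0;m[250:]=0
k,l,st,ce=cv2.connectedComponentsWithStats(m.astype(np.uint8))
for i in range(1,k):
    if st[i,4]>40: print("spool",st[i],g(onplane(c,*ce[i],.094)))
s=ctrl.get_state(); q=s["tcp_rot"]; hd=90-2*np.degrees(np.arctan(q[0]/q[1])); print("bar",g(s["eef_pos"]),"rel",hd-86)
E
python3 meas.py 5
python3 - <<'E'
from plan import *
bp=np.load("bp.npy"); i=[197+int(x) for x in np.linspace(0,np.radians(36)*.065*1e4,15)[6:]]
print(rows(bp[i]))
E
```

```text
time: 7.52
eef_pos: [0.4894, 0.2707, 0.0966]
tcp_rot: [0.214, 0.977, 0.0, 0.0]
contact_force: [-0.4, -0.5, 4.4]
opening: 0.139
finger_force: 58.9
strike? [223 156   5   6  25] [-0.034  -0.0489]
spool [253 153  16  17 170] [-0.1209 -0.0393]
spool [246 171  16  16 199] [-0.1071  0.0025]
bar [-0.1984  0.0119] rel -20.670605192685926
[[  0.     0.    -0.  ]
 [ -0.09   0.29  -2.56]
 [ -0.17   0.59  -5.11]
 [ -0.24   0.89  -7.67]
 [ -0.29   1.19 -10.23]
 [ -0.33   1.49 -12.78]
 [ -0.35   1.81 -15.43]
 [ -0.36   2.11 -17.98]
 [ -0.36   2.42 -20.54]]
```

```bash
python3 -m pendant '[{"dx":-0.09,"dy":0.29,"dz":0,"twist":-2.6},{"dx":-0.17,"dy":0.59,"dz":0,"twist":-5.1},{"dx":-0.24,"dy":0.89,"dz":0,"twist":-7.7},{"dx":-0.29,"dy":1.19,"dz":0,"twist":-10.2},{"dx":-0.33,"dy":1.49,"dz":0,"twist":-12.8},{"dx":-0.35,"dy":1.81,"dz":0,"twist":-15.4},{"dx":-0.36,"dy":2.11,"dz":0,"twist":-18},{"dx":-0.36,"dy":2.42,"dz":0,"twist":-20.6},{"dx":-0.36,"dy":2.42,"dz":0,"twist":-20.6}]'
python3 meas.py 6; python3 - <<'E'
import numpy as np,cv2
c=np.load("pics/top6.npz"); cv2.imwrite("pics/top6.png",cv2.resize(c["img"][140:220,150:260][...,::-1],None,fx=7,fy=7,interpolation=cv2.INTER_CUBIC))
E
```

```text
time: 8.7
eef_pos: [0.5028, 0.2914, 0.0966]
tcp_rot: [0.037, 0.999, 0.0, 0.0]
contact_force: [0.1, 0.1, 4.5]
opening: 0.138
finger_force: 58.8
strike? [208 176   5   6  25] [-0.0007  0.0013]
spool [238 161  16  16 195] [-0.088  -0.0203]
spool [237 180  16  16 196] [-0.0876  0.0245]
bar [-0.1771  0.0002] rel -0.27402090272690316
```

View pics/top6.png

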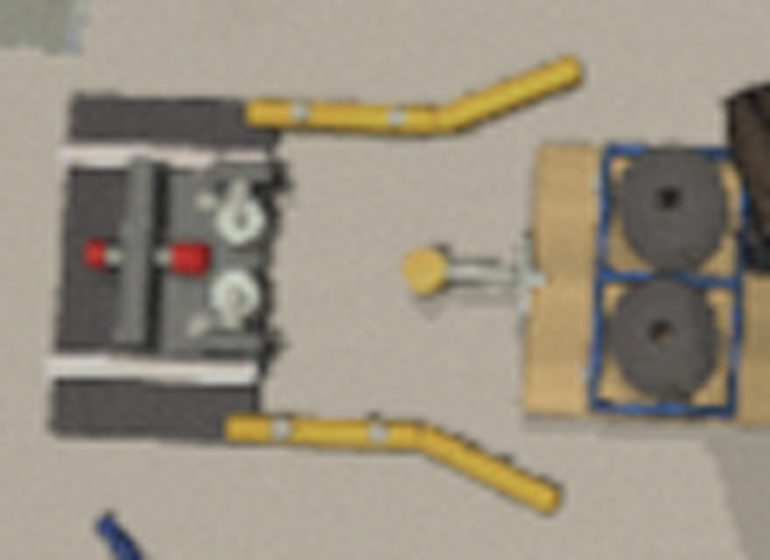

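The caddy is now square before the bay. Strike at crop (425,270), rollers at (240,220) and (235,293), plunger head at (190,257), kerb corners at (435,118) and (425,438). I'll compute the final alignment.

```bash
python3 - <<'E'
from pose import *
c=dict(np.load("pics/top6.npz")); P=cloud(c)
ab=np.radians(86.); B=np.linalg.inv(fr([.5153,.468],ab)); g=lambda p:(B@[*p[:2],1])[:2].round(4)
px=lambda x,y:(150+(x+.5)/7-.5,140+(y+.5)/7-.5)
for n,x,y,h in (("rolR",240,220,None),("rolL",235,293,None),("plung",190,257,None),("plback",97,254,None),("Rm",440,118,.018),("R0",250,110,.018),("Lm",425,438,.018),("L0",230,430,.018),("Rtip",575,70,.018),("Ltip",555,498,.018),("strike",425,270,.048),("neckroot",525,275,.044)):
    u,v=px(x,y); d=P[int(round(v)),int(round(u))]; z=d[2] if h is None else h
    print(n,g(onplane(c,u,v,z)),"z",round(float(d[2]),3))
E
```

```text
rolR [ 0.0632 -0.0125] z 0.057
rolL [0.0637 0.0128] z 0.055
plung [0.0815 0.0001] z 0.048
plback [0.1147 0.0003] z 0.046
Rm [ 0.0004 -0.0573] z 0.018
R0 [ 0.0689 -0.0573] z 0.013
Lm [-0.0006  0.0576] z 0.015
L0 [0.069 0.058] z 0.011
Rtip [-0.0471 -0.0768] z 0.016
Ltip [-0.048   0.0768] z 0.02
strike [-0.0009  0.0011] z 0.045
neckroot [-0.0354  0.0008] z 0.047
```

```bash
python3 -m pendant '[{"dx":0,"dy":0.5,"dz":0,"twist":0},{"dx":0,"dy":1.0,"dz":0,"twist":0},{"dx":0,"dy":1.5,"dz":0,"twist":0},{"dx":0,"dy":2.0,"dz":0,"twist":0},{"dx":0,"dy":2.5,"dz":0,"twist":0},{"dx":0,"dy":3.0,"dz":0,"twist":0},{"dx":0,"dy":3.5,"dz":0,"twist":0},{"dx":0,"dy":4.0,"dz":0,"twist":0},{"dx":0,"dy":4.4,"dz":0,"twist":0},{"dx":0,"dy":4.6,"dz":0,"twist":0}]'
python3 meas.py 7
```

```text
time: 10.0
eef_pos: [0.5063, 0.337, 0.0966]
tcp_rot: [0.037, 0.999, -0.0, 0.0]
contact_force: [-0.0, 0.4, 4.8]
opening: 0.142
finger_force: 58.9
strike? [189 175   6   6  27] [0.0445 0.001 ]
spool [219 160  15  16 158] [-0.0399 -0.0195]
spool [217 179  17  16 194] [-0.0419  0.0239]
bar [-0.1312 -0.    ] rel -0.23766336474851357
```

```bash
python3 -m pendant '[{"dx":0,"dy":0.15,"dz":0,"twist":0},{"dx":0,"dy":0.3,"dz":0,"twist":0},{"dx":0,"dy":0.45,"dz":0,"twist":0},{"dx":0,"dy":0.6,"dz":0,"twist":0},{"dx":0,"dy":0.75,"dz":0,"twist":0},{"dx":0,"dy":0.9,"dz":0,"twist":0},{"dx":0,"dy":1.05,"dz":0,"twist":0},{"dx":0,"dy":1.2,"dz":0,"twist":0}]'
python3 -m pendant '[{"dx":0,"dy":0.1,"dz":0,"twist":0},{"dx":0,"dy":0.2,"dz":0,"twist":0},{"dx":0,"dy":0.3,"dz":0,"twist":0},{"dx":0,"dy":0.4,"dz":0,"twist":0}]'
```

```text
time: 11.05
eef_pos: [0.507, 0.3472, 0.0966]
tcp_rot: [0.037, 0.999, -0.002, -0.0]
contact_force: [-0.0, -7.9, 8.4]
opening: 0.142
finger_force: 59.4
time: 11.55
eef_pos: [0.5073, 0.3494, 0.0967]
tcp_rot: [0.037, 0.999, -0.004, -0.001]
contact_force: [-0.0, -10.2, 9.1]
opening: 0.143
finger_force: 59.5
```

Contact with the rollers is felt at about 10 N. I'll keep easing it in.

```bash
python3 -m pendant '[{"dx":0,"dy":0.1,"dz":0,"twist":0},{"dx":0,"dy":0.2,"dz":0,"twist":0},{"dx":0,"dy":0.2,"dz":0,"twist":0}]'
python3 -m pendant '[{"dx":0,"dy":0.1,"dz":0,"twist":0},{"dx":0,"dy":0.2,"dz":0,"twist":0},{"dx":0,"dy":0.2,"dz":0,"twist":0}]'
```

```text
time: 11.92
eef_pos: [0.5074, 0.3521, 0.0967]
tcp_rot: [0.037, 0.999, -0.003, -0.0]
contact_force: [0.8, -7.6, 8.7]
opening: 0.144
finger_force: 59.4
time: 12.3
eef_pos: [0.5077, 0.3547, 0.0967]
tcp_rot: [0.037, 0.999, -0.002, -0.0]
contact_force: [0.4, -5.9, 7.2]
opening: 0.139
finger_force: 59.3
```

```bash
python3 -m pendant '[{"dx":0,"dy":0.1,"dz":0,"twist":0},{"dx":0,"dy":0.2,"dz":0,"twist":0},{"dx":0,"dy":0.2,"dz":0,"twist":0}]'
python3 -m pendant '[{"dx":0,"dy":0.1,"dz":0,"twist":0},{"dx":0,"dy":0.2,"dz":0,"twist":0},{"dx":0,"dy":0.2,"dz":0,"twist":0}]'
python3 meas.py 8
```

```text
time: 12.68
eef_pos: [0.5078, 0.3574, 0.0966]
tcp_rot: [0.037, 0.999, -0.002, 0.0]
contact_force: [1.0, -4.6, 6.8]
opening: 0.139
finger_force: 59.2
time: 13.05
eef_pos: [0.508, 0.36, 0.0966]
tcp_rot: [0.037, 0.999, -0.001, 0.0]
contact_force: [-0.0, -2.1, 5.7]
opening: 0.141
finger_force: 59.1
strike? [179 174   6   6  25] [ 0.0694 -0.    ]
spool [209 159  13  16 116] [-0.0136 -0.0185]
spool [208 178  16  16 196] [-0.0191  0.0235]
bar [-0.1082 -0.0003] rel -0.24132141646282435
```

```bash
python3 -m pendant '[{"dx":0,"dy":0.1,"dz":0,"twist":0},{"dx":0,"dy":0.2,"dz":0,"twist":0},{"dx":0,"dy":0.2,"dz":0,"twist":0}]'
python3 -m pendant '[{"dx":0,"dy":0.1,"dz":0,"twist":0},{"dx":0,"dy":0.2,"dz":0,"twist":0},{"dx":0,"dy":0.2,"dz":0,"twist":0}]'
```

```text
time: 13.48
eef_pos: [0.5082, 0.3623, 0.0966]
tcp_rot: [0.037, 0.999, -0.001, 0.0]
contact_force: [1.1, -2.2, 5.7]
opening: 0.141
finger_force: 59.1
time: 13.85
eef_pos: [0.5083, 0.3645, 0.0966]
tcp_rot: [0.037, 0.999, -0.0, 0.0]
contact_force: [2.0, -1.0, 5.4]
opening: 0.144
finger_force: 59.0
```

```bash
python3 meas.py 9; python3 - <<'E'
from pose import *
ab=np.radians(86.); B=np.linalg.inv(fr([.5153,.468],ab)); g=lambda p:(B@[*p[:2],1])[:2].round(4)
for n in (6,7,8,9):
    c=dict(np.load(f"pics/top{n}.npz")); h=cv2.cvtColor(c["img"],cv2.COLOR_RGB2HSV)
    m=((h[...,0]<8)|(h[...,0]>172))&(h[...,1]>120); m[:165]=0;m[190:]=0;m[:,:155]=0;m[:,185:]=0
    k,l,st,ce=cv2.connectedComponentsWithStats(m.astype(np.uint8))
    print(n,[(st[i,4],g(onplane(c,*ce[i],.046))) for i in range(1,k) if st[i,4]>3])
cv2.imwrite("pics/top9.png",cv2.resize(c["img"][140:220,150:260][...,::-1],None,fx=7,fy=7,interpolation=cv2.INTER_CUBIC))
E
```

```text
strike? [178 174   6   6  26] [ 0.0724 -0.0003]
spool [207 159  12  16 111] [-0.0086 -0.0183]
spool [206 178  16  16 196] [-0.0146  0.0236]
bar [-0.1037 -0.0003] rel -0.24803150293152498
6 [(np.int32(11), array([ 0.1155, -0.0002])), (np.int32(21), array([0.0815, 0.0003]))]
7 [(np.int32(11), array([ 0.1155, -0.0002])), (np.int32(20), array([0.0818, 0.0001]))]
8 [(np.int32(11), array([ 0.1155, -0.0002])), (np.int32(17), array([0.0828, 0.0003]))]
9 [(np.int32(11), array([0.1204, 0.    ])), (np.int32(22), array([0.0883, 0.0006]))]
```

View pics/top9.png

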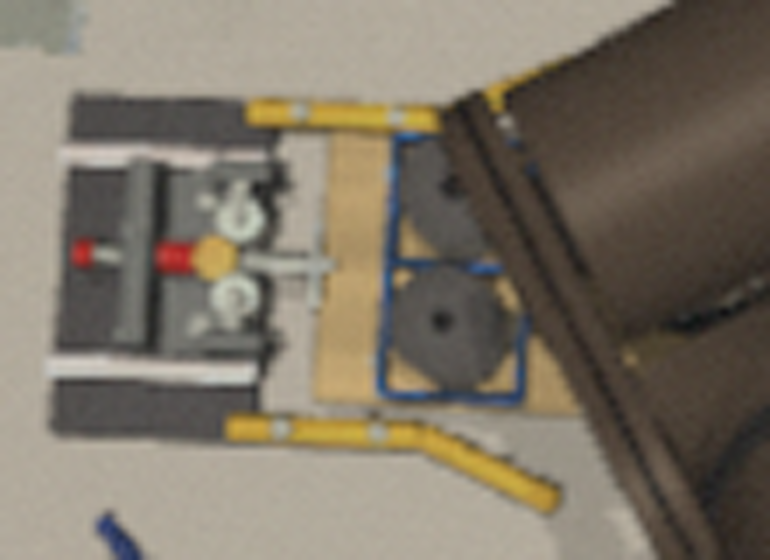

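The strike, at crop (215,257), is past both rollers and the plunger has moved in about 5 mm, so it is caught. Both spools are standing. Now I release and rise.

```bash
python3 -m pendant '[{"dx":0,"dy":0,"dz":0,"twist":0},{"dx":0,"dy":0,"dz":0,"twist":0},{"dx":0,"dy":0,"dz":0,"twist":0},{"dx":0,"dy":0,"dz":0,"twist":0},{"dx":0,"dy":0,"dz":0,"twist":0}]' 55
python3 -m pendant '[{"dx":0,"dy":0,"dz":-1,"twist":0},{"dx":0,"dy":0,"dz":-3,"twist":0},{"dx":0,"dy":0,"dz":-6,"twist":0},{"dx":0,"dy":0,"dz":-10,"twist":0},{"dx":0,"dy":-3,"dz":-14,"twist":0},{"dx":0,"dy":-7,"dz":-16,"twist":0},{"dx":0,"dy":-11,"dz":-17,"twist":0},{"dx":0,"dy":-14,"dz":-17,"twist":0},{"dx":0,"dy":-14,"dz":-17,"twist":0},{"dx":0,"dy":-14,"dz":-17,"twist":0}]'
python3 meas.py 10; python3 - <<'E'
from pose import *
ab=np.radians(86.); B=np.linalg.inv(fr([.5153,.468],ab)); g=lambda p:(B@[*p[:2],1])[:2].round(4)
c=dict(np.load("pics/top10.npz")); h=cv2.cvtColor(c["img"],cv2.COLOR_RGB2HSV)
m=((h[...,0]<8)|(h[...,0]>172))&(h[...,1]>120); m[:165]=0;m[190:]=0;m[:,:155]=0;m[:,185:]=0
k,l,st,ce=cv2.connectedComponentsWithStats(m.astype(np.uint8))
print([(st[i,4],g(onplane(c,*ce[i],.046))) for i in range(1,k) if st[i,4]>3])
s=cam("side"); o=np.hstack([c["img"][130:270,145:345],s["img"][130:270,150:350]])[...,::-1]
cv2.imwrite("pics/end.png",cv2.resize(o,None,fx=2,fy=2,interpolation=cv2.INTER_CUBIC))
E
```

```text
time: 14.52
eef_pos: [0.5078, 0.365, 0.0962]
tcp_rot: [0.037, 0.999, -0.0, -0.0]
contact_force: [0.3, 0.2, 0.3]
opening: 0.548
finger_force: 0.0
time: 15.78
eef_pos: [0.4979, 0.2258, 0.2675]
tcp_rot: [0.037, 0.999, 0.0, 0.001]
contact_force: [0.6, -0.2, -0.7]
opening: 0.547
finger_force: 0.0
strike? [178 174   6   6  27] [ 0.0729 -0.0002]
spool [207 159  16  16 194] [-0.0149 -0.0213]
spool [206 178  16  16 189] [-0.0145  0.0237]
bar [-0.2426  0.0006] rel -0.17051686743224082
[(np.int32(10), array([ 0.1201, -0.0003])), (np.int32(21), array([0.0882, 0.0009]))]
```

View pics/end.png

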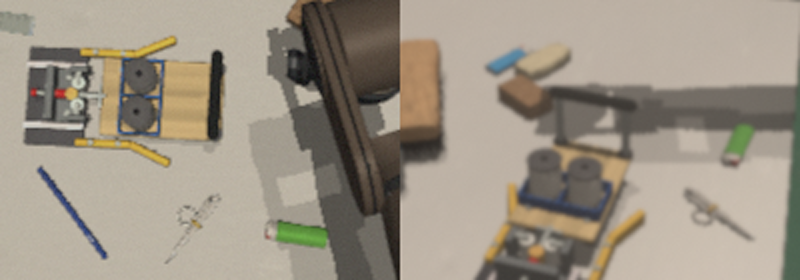

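The caddy is parked with the strike between the rollers at (72,93). Both spools stand in the tray, the arm is clear, and the pen, snips, lighter and block are undisturbed.

```bash
python3 -c "
from plant import ctrl
print(ctrl.sign_off())"
```

```text
the job is handed in; nothing more can be done
None
```

The caddy is parked and caught in the bay with the plunger in about 5 mm, released with both spools standing, and handed in after about 16 s; I saw the left castor trailing straight before the nose reached the bay, but the right one was hidden and I inferred it from about 80 mm of straight rolling.

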